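# Stow the planter for the road

### The job

The tiny house is about to be towed: take the terracotta planter out of the plywood carrier and set it down gently, not dropped, upright and flat in the matching terracotta saucer of the travel rack. Then slide the rack's stop up snug against the planter so that it has no play, and only then flip the orange cam lever fully down to lock the stop. Leave the grey planter, the mug and the jar where they are.

Things in the scene. Friction and masses are not known exactly. Their poses are not given: they have to be found in the camera images.
- rack: Travel rack, fixed to the counter: light wood base board 90 (x) x 232 (y) x 12 mm thick. Origin at the centre of its underside; the slide axis is its y. At the +y end stands a fixed cheek board (70 wide, face towards -y at y = +100 mm, top 106 mm above the counter). Next to the cheek lies the terracotta saucer, then the sliding stop towards -y.
- saucer (a point): Centre of the saucer's floor, 15 mm above the counter, axes as the rack. Inside it is 56 (x) by 68 (y) mm, with lips 10 mm high and 4 mm thick at -x, +x and -y, and the cheek's face at +y (34 mm from here). The planter fits only with its 60 mm side along y (either way round); no finger fits between it and the cheek, so hold it by its 48 mm-apart faces.
- stop (a joint): Sliding wooden stop on the rack. 0 = fully open (its face 125 mm from the cheek's face), grows in metres as it slides to +y of the rack, towards the cheek; gap to the cheek = 125 mm - value, so a gap of 60 mm (snug on the planter) is 0.065. Slides with about 2 N until locked. Starts between 0 and 0.025.
- stop_face (a point): Point at the middle of the width of the stop's face that meets the planter, 72 mm above the counter. The face plate is 66 wide, 12 thick, from 28 to 104 mm above the counter (it passes over the saucer's lip). Behind it (rack -y) is a carriage 66 wide, its top 40 mm above the counter, 88 mm long in all from the face.
- stop_tab (a point): Top centre of the push tab at the stop's rear end: an upright board 44 (x) x 10 (y) mm, from the carriage up to 64 mm above the counter; it can be pushed from behind (-y side) or pinched from above. 83 mm behind the face.
- cam_lever (a joint): Orange cam lever on the stop, hinged about an axis parallel to the rack's y. 0 = free, leaning 0.35 rad past upright towards +x of the rack; grows as it is flipped over the top towards -x; 1.92 is its end stop, locked: level across the carriage, pointing to -x. Stays where it is left (friction 0.12 N m); the last 0.3 rad are stiff, up to about 10 N at the tip. Starts at 0 to 0.3.
- lever_tip (a point): Centre of the round end of the lever's thick orange grip (14 mm diameter, the last 22 mm plus a 7 mm round end), 68 mm from the pivot.
- lever_pivot (a point): Pivot of the cam lever, 52 mm above the counter, 43 mm behind the stop's face and 22 mm to +x of the rack's middle.
- carrier: Plywood carrier, fixed to the counter: base 86 (x) x 126 (y) x 8 mm thick, origin at the centre of its underside. Three boards along x (48 long, 6 thick, at y = -60, 0, 60 mm, tops at 100 mm) make two slots 54 mm wide. The planters stand in them on the base, hidden at their 48 mm-apart faces, free at their 60 mm-apart end faces (-x, +x) above lips whose tops are at 18 mm.
- terracotta_planter: Terracotta-coloured rectangular planter with a small green succulent, 60 (x) x 48 (y) x 80 mm high, 0.3 kg; leaves reach 92 mm. Origin at the centre of its underside. Stands in either slot of the carrier, x along the slot.
- grey_planter: Grey planter of the same shape, in the other slot. To be left alone.
- mug: White mug, 76 mm diameter, 85 mm high, handle at +y, origin under its centre. To be left alone.
- jar: Amber glass jar, 60 mm diameter, 85 mm high, origin under its centre. To be left alone.
There are look-alikes about, which are no part of the job. What is meant by the terracotta_planter is not pink or purple, and is the larger of those in its own colour.

How it is judged:
On the way, in this order (a step that is already met when the one before it is completed fails the run):
1. the terracotta planter stands in the saucer, the cam lever still free (horizontal distance between terracotta_planter and saucer below 0.012 m and z of terracotta_planter in the frame of saucer below 0.004 m and angle between terracotta_planter's own z axis and vertical below 0.06 rad and value of joint cam_lever below 1.2 rad), for 0.2 s.
2. the stop is snug against the planter (play under 3 mm), the cam lever still free (value of joint stop above 0.062 m and value of joint cam_lever below 1.2 rad and horizontal distance between terracotta_planter and saucer below 0.012 m and z of terracotta_planter in the frame of saucer below 0.004 m), for 0.1 s.
At the end, for the whole second after the job is handed in: The terracotta planter stands at rest in the saucer (within 12 mm of its centre, under 4 mm above its floor, tilt under 0.06 rad), the stop is snug against it (gap to the cheek 56 to 63 mm for the 60 mm planter) and the cam lever is down (joint above 1.75 of 1.92 rad) (horizontal distance between terracotta_planter and saucer below 0.012 m and z of terracotta_planter in the frame of saucer below 0.004 m and angle between terracotta_planter's own z axis and vertical below 0.06 rad and value of joint stop between 0.062 and 0.069 m and value of joint cam_lever above 1.75 rad and linear speed of terracotta_planter below 0.02 m/s); the robot touches nothing.
It fails at once if the planter is dropped into the rack (faster than 0.5 m/s there) (linear speed of terracotta_planter above 0.5 m/s and horizontal distance between terracotta_planter and saucer below 0.05 m and z of terracotta_planter in the frame of saucer below 0.05 m).
It fails at once if the grey planter, the mug or the jar is moved by more than 20 mm (distance of any of grey_planter, mug, jar from where it was at the start of the episode above 0.02 m).
It also fails if it takes over 72 s, if anything falls off the work surface, if the arm or the gripper's body presses on something with over 40 N, if the wrist force passes 120 N, or if a joint passes its speed limit or range.

### The arm

A 7-joint arm with a two-finger parallel gripper is mounted at the origin on the work surface. World frame = base frame: x ahead of the robot, y to its left, z up, the work surface at z = 0. Lengths are in m, angles in rad, forces in N, time in s.
With the tool pointing down it reaches from about 0.4 to 0.85 m from the base axis. Payload 4.4 kg.
Tool frame: the origin (TCP) lies midway between the tips of the shut fingers; the grasp point (between the pads) lies 19 mm behind it; z points along the fingers, y is the line along which they close (so a half turn about z gives the same grasp; the last joint's range is limited). The gripper opens to 94 mm and grips with 3 to 60 N. Pads are 16 mm wide; open, the fingers measure 119 mm over their backs; the gripper's body (75 mm by 177 mm) begins 78 mm behind the grasp point.
Start: joints at [1.25, 0.628, 0.038, 1.517, -0.027, 0.996, -0.02], TCP at [0.164, -0.629, 0.205] pointing down, gripper open.
Joint ranges: [-3.06, 3.06], [-0.37, 2.12], [-1.25, 1.32], [0.18, 2.47], [-1.1, 4.24], [0.23, 1.98], [-2.94, 2.94]. Speed limits (rad/s): [2.57, 2.57, 3.14, 3.14, 3.14, 3.14, 3.14].

### API

Orientations are given as [roll, pitch, yaw] about the fixed x, y, z axes, in that order (R = Rz(yaw) Ry(pitch) Rx(roll)).
In Python, from cell import monitor, get_image, get_calibration, ticket gives the robot as it stands. The module is installed in compiled form; this text tells all that it offers.
- The arm moves only by the tool arm_command, never from a script. Its argument "steps" is a list of rows, each a list of 5 numbers: the shift along the tool's x, y, z in mm, then the turn about the tool's z in degrees, then the opening, from -1 (shut) to 1 (fully open). In form: [[dx, dy, dz, spin, hand], ...]. A call has 1 to 12 rows; each row is the pose to reach, as a shift and turn from the pose commanded when the call began, along the tool's axes at that moment; what a row does not reach only later rows make up. A row lasts 1/10 s, in which the tool goes at most 50 mm and 8.59 degrees, less where a joint would pass 70% of its speed; a pose out of reach is approached as far as the arm can. A call with a gripper value outside its range is refused whole. The fingers move at their own pace and stop on an object; the grip force is fixed at half the most. Time passes only in rows, so rows that repeat a pose let the fingers close. It gives the time, the measured TCP pose, the force, the opening and the grip force at its end, in the units of the state.
- monitor.observe(): the state, without advancing time (a new reading comes with each control period).
- get_image(name): name is "side" or "top" or "wrist"; returns the picture (480x640x3 uint8, red, green, blue); there is no depth.
- get_calibration(name): a dict with "fx", "fy", "cx", "cy" (pixels), "cam_to_world" (4x4, takes a point from camera to world coordinates). Camera axes: x right, y down, z forward; pixel columns grow to the right and rows downward; lengths in m; the calibration is good to about 2 mm. A picture is of the moment at which its call begins: read the wrist's pose just before it. get_calibration takes no time and is no camera call; for the wrist camera it gives the pose at the moment of the call.
- ticket.job_done(): hands the job in; it is judged then, once.
The state is a dict: "clock": time; "qpos": joint angles; "dq": joint speeds; "joint_efforts": joint torques, N m; "eef_pos": TCP position; "tcp_rot": TCP orientation; "ft_force": force on the tool from outside, world axes, zero at the start; "wrist_torque": the same for the moment, N m; "gripper_width": finger opening in m; "finger_force": force on a finger pad.
Only numpy, scipy, OpenCV 4.12 (cv2) and the standard library are available. Lean on these libraries where they do the work, as an engineer would, in place of code of your own. Each camera call takes 0.05 s, during which the arm holds its last target. There are 200 camera calls.

## Working session

There is one attempt and no reset: what is moved stays moved. The work goes in short steps, Python scripts to look and compute and a tool call to move; the robot and the scene stay as the last step left them, time stands still between calls to the robot, and variables do not carry over. Pictures are saved under pics/ and viewed, at most 10 in all, crops included, and the job is handed in when it is done.

Besides the shell and the picture viewer there is one more tool, called after "Emit:" as name(argument=value, ...), one argument or row to a line, values as JSON. arm_command: Moves the arm, as the interface text tells. Its arguments: {"type":"object","properties":{"steps":{"type":"array"}},"required":["steps"]}

```bash
mkdir -p pics; cat > h.py <<'E'
import numpy as np, cv2
from cell import monitor, get_image, get_calibration, ticket
def snap(n,f):
    c=get_calibration(n); im=get_image(n); cv2.imwrite(f,im[:,:,::-1]); np.savez(f[:-4]+'.npz',im=im,T=c['cam_to_world'],k=[c['fx'],c['fy'],c['cx'],c['cy']]); return im,c
def load(f):
    d=np.load(f); return d['im'],d['T'],d['k']
def ray(T,k,u,v):
    d=np.array([(u-k[2])/k[0],(v-k[3])/k[1],1.]); return T[:3,3],T[:3,:3]@d
def plane(T,k,u,v,z):
    o,d=ray(T,k,u,v); return o+d*(z-o[2])/d[2]
def proj(T,k,p):
    q=T[:3,:3].T@(np.asarray(p)-T[:3,3]); return k[0]*q[0]/q[2]+k[2],k[1]*q[1]/q[2]+k[3]
E
python3 - <<'E'
from h import *
s=monitor.observe(); print(s['clock'],s['eef_pos'],s['tcp_rot'])
for n in('top','side'):
    im,c=snap(n,f'pics/{n}0.png'); print(n,np.round(c['cam_to_world'],3).tolist(),c['fx'],c['cx'])
E
```

```text
0.0 [ 0.16371972 -0.62834464  0.20457411] [-3.13971135e+00  3.23817594e-05  2.54879611e-01]
top [[-0.003, -0.993, 0.121, 0.435], [-1.0, 0.0, -0.026, 0.099], [0.026, -0.121, -0.992, 1.251], [0.0, 0.0, 0.0, 1.0]] 556.3826894839533 318.34196095264025
side [[-0.989, -0.107, 0.101, 0.488], [-0.147, 0.703, -0.696, 0.814], [0.004, -0.703, -0.711, 0.837], [0.0, 0.0, 0.0, 1.0]] 456.7727241652893 322.7301816671286
```

View pics/top0.png

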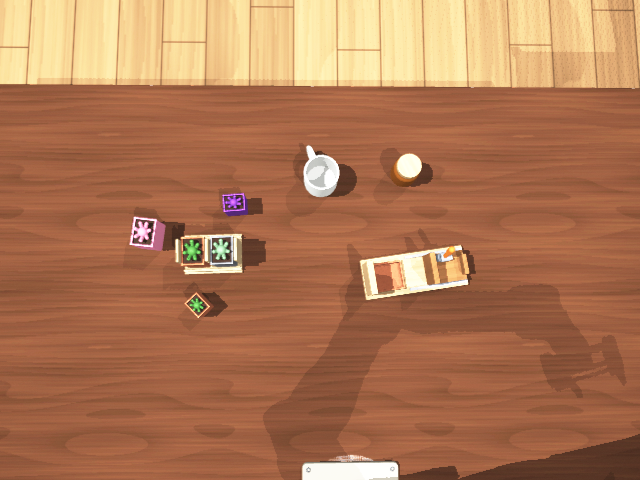

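View pics/side0.png

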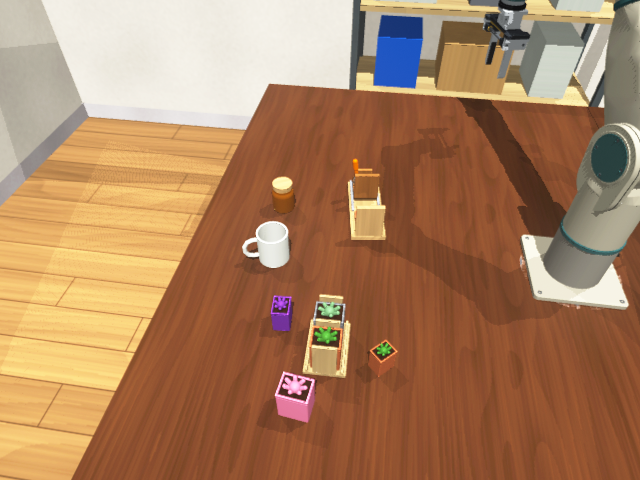

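Candidates for the terracotta planter in the top view are the one in the carrier (192,251), the small loose terracotta one (197,305), pink (144,232) and purple (234,203). I choose the one in the carrier, which is larger in its own colour, and check it in a crop.

```bash
python3 - <<'E'
from h import *
t,T,k=load('pics/top0.npz'); s,S,ks=load('pics/side0.npz')
z=lambda im,x0,y0,x1,y1,f:cv2.resize(im[y0:y1,x0:x1],None,fx=f,fy=f,interpolation=cv2.INTER_CUBIC)
o=np.zeros((590,800,3),np.uint8)
def put(a,x,y): o[y:y+a.shape[0],x:x+a.shape[1]]=a[:590-y,:800-x]
put(z(t,170,228,250,280,4),0,0); put(z(t,355,235,475,305,4),320,0)
put(z(s,300,290,400,380,3),0,300);put(z(s,340,150,392,245,3),320,300)
cv2.imwrite('pics/crop1.png',o[:,:,::-1])
hsv=cv2.cvtColor(t,cv2.COLOR_RGB2HSV)
print('floor/wood hsv',hsv[277,415],hsv[285,368],hsv[270,225],'table',hsv[330,100],'saucer',hsv[280,380],'rim',hsv[251,181],hsv[240,192])
for nm,(x0,y0,x1,y1) in dict(car=(165,220,255,285),rack=(350,235,480,310)).items():
    m=cv2.inRange(hsv[y0:y1,x0:x1],(10,30,185),(30,170,255)); n,l,st,c=cv2.connectedComponentsWithStats(m)
    pts=np.argwhere(m)[:,::-1]+[x0,y0]; r=cv2.minAreaRect(pts.astype(np.float32)); b=cv2.boxPoints(r); print(nm,r,[np.round(plane(T,k,u,v,.01)[:2],4).tolist() for u,v in b])
E
```

```text
floor/wood hsv [ 29  21 255] [ 17 102 220] [ 24  61 249] table [  9 146 157] saucer [  8 159 162] rim [ 10 143 166] [ 54 137 199]
car ((208.0, 249.5), (49.0, 66.0), 90.0) [[0.614, 0.3874], [0.614, 0.2401], [0.5041, 0.2387], [0.5043, 0.3844]]
rack ((409.9768371582031, 260.84967041015625), (63.4078483581543, 112.5223159790039), 81.25383758544922) [[0.5844, -0.0038], [0.6234, -0.2572], [0.4815, -0.274], [0.4442, -0.0238]]
```

View pics/crop1.png

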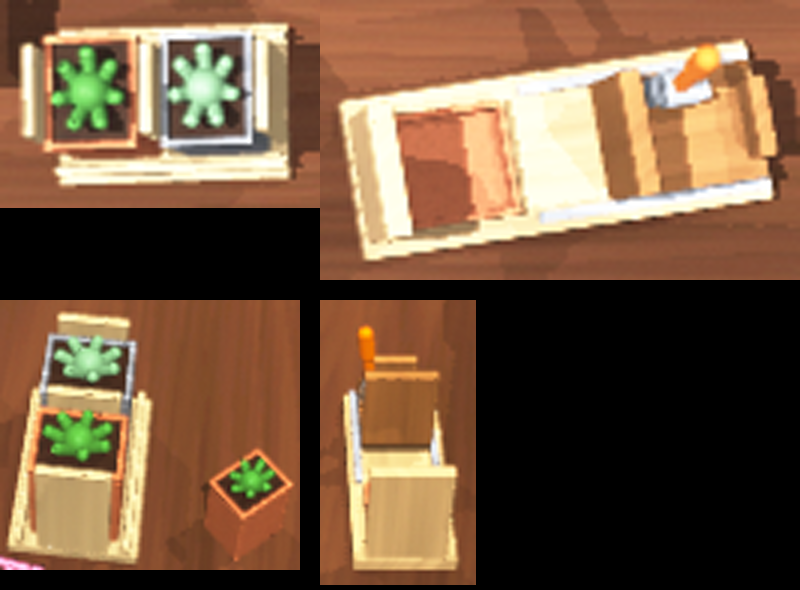

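The crop confirms it: the carrier's left slot (planter rim centre about px (192,251)) holds the larger terracotta planter, and the loose one is smaller. The rack's base corners, the stop and the lever tip (452,248) are all visible.

```bash
python3 - <<'E'
from h import *
t,T,k=load('pics/top0.npz'); s,S,ks=load('pics/side0.npz')
A=lambda X,Y:((X+.5)/4-.5+170,(Y+.5)/4-.5+228); B=lambda X,Y:((X-320+.5)/4-.5+355,(Y+.5)/4-.5+235)
C=lambda X,Y:((X+.5)/3-.5+300,(Y-300+.5)/3-.5+290); D=lambda X,Y:((X-320+.5)/3-.5+340,(Y-300+.5)/3-.5+150)
P=lambda uv,z:plane(T,k,*uv,z)[:2]; Q=lambda uv,z:plane(S,ks,*uv,z)[:2]
r=[P(B(*p),.012) for p in((340,100),(745,40),(775,195),(365,258))]
c=np.mean(r,0); print('rack corners',np.round(r,4).tolist(),'c',c,'sizes',[np.linalg.norm(r[i]-r[i-1]) for i in range(4)])
d1=r[0]-r[1];d2=r[3]-r[2]; yaw=[np.degrees(np.arctan2(-d[0],d[1])) for d in(d1,d2)]; print('yaw',yaw)
rs=[Q(D(*p),.012) for p in((458,568),(354,568))]; print('side corners',rs)
a=np.radians(np.mean(yaw)); ex=np.array([np.cos(a),np.sin(a)]);ey=np.array([-np.sin(a),np.cos(a)])
loc=lambda p:np.round([(p-c)@ex,(p-c)@ey],4)
for n,uv,z in(('cheek in edge',(402,113),.106),('',(412,235),.106),('stop face top',(623,72),.104),('',(637,195),.104),('tab top',(750,67),.064),('tab',(770,155),.064),('sauc',(398,112),.015),('sauc',(510,98),.025),('sauc',(522,215),.025)):
    print(n,loc(P(B(*uv),z)))
for n,uv in(('side cheek top',(363,466)),('',(456,466))): print(n,loc(Q(D(*uv),.106)))
for n,uv in(('side stop top',(364,375)),('',(439,375))): print(n,loc(Q(D(*uv),.104)))
o1,e1=ray(T,k,*B(708,52));o2,e2=ray(S,ks,*D(367,332))
x=np.linalg.lstsq(np.c_[e1,-e2],o2-o1,rcond=None)[0];p1=o1+e1*x[0];p2=o2+e2*x[1];m=(p1+p2)/2
print('tip',m,np.linalg.norm(p1-p2),loc(m[:2]))
print('planter',np.round([P(A(*p),.08) for p in((43,37),(137,37),(137,150),(43,150))],4).tolist(),P(A(90,93),.08))
print('grey',P(A(206,90),.08)); print('planter side',np.round([Q(C(*p),.08) for p in((39,410),(126,414),(122,477))],4).tolist())
print('sml',P((197,305),.05))
E
```

```text
rack corners [[0.5356, -0.0257], [0.5692, -0.255], [0.482, -0.2689], [0.4477, -0.0385]] c [ 0.50859268 -0.1470209 ] sizes [np.float64(0.08881465927099877), np.float64(0.23173709295623404), np.float64(0.08829555159760866), np.float64(0.23289393485404775)]
yaw [np.float64(8.3390387946706), np.float64(8.468375328972597)]
side corners [array([ 0.44726419, -0.02925259]), array([ 0.53503491, -0.01588442])]
cheek in edge [0.0268 0.0958]
 [-0.0359  0.1009]
stop face top [ 0.031 -0.022]
 [-0.033  -0.0181]
tab top [ 0.0259 -0.1002]
tab [-0.0224 -0.1023]
sauc [0.0328 0.0854]
sauc [0.0307 0.0239]
sauc [-0.034   0.0281]
side cheek top [0.0414 0.1022]
 [-0.0345  0.1018]
side stop top [ 0.0345 -0.0229]
 [-0.0316 -0.0233]
tip [ 0.549667   -0.20418773  0.12202402] 0.0027537516386437074 [ 0.0323 -0.0626]
planter [[0.5786, 0.3592], [0.5786, 0.3099], [0.5189, 0.3086], [0.519, 0.3576]] [0.54894158 0.33383398]
grey [0.55047111 0.27314411]
planter side [[0.5805, 0.3067], [0.5236, 0.3013], [0.5205, 0.3486]]
sml [0.43596454 0.32675671]
```

Measured positions agree with the given sizes:
- **Rack:** centre about (0.509, -0.147), yaw 8.4°.
- **Saucer:** about (0.499, -0.082).
- **Planter:** (0.548, 0.332), yaw about 0.
- **Stop and lever:** stop about 0.003, lever about 0.2.

My plan is to grip the planter by its 60 mm ends, set it on the counter, and regrip it by the 48 mm faces. On the way I will look at the rack with the wrist camera.

```bash
cat >> h.py <<'E'
def go(x,y,z,psi):
    s=monitor.observe(); p=s['eef_pos']; a=s['tcp_rot'][2]
    d=np.array([x,y,z])-p; ex=np.array([np.cos(a),np.sin(a)]); ey=np.array([np.sin(a),-np.cos(a)])
    sp=(np.degrees(a)-psi+180)%360-180   # spin about tool z (down)
    print('now',np.round(p,4),round(np.degrees(a),1),'rows: dx %.1f dy %.1f dz %.1f spin %.1f'%(1e3*d[:2]@ex,1e3*d[:2]@ey,-1e3*d[2],sp))
E
python3 -c "
from h import *
go(.499,-.13,.30,98.4)"
```

```text
now [ 0.1637 -0.6284  0.2046] 14.6 rows: dx 450.1 dy -397.8 dz -95.4 spin -83.8
```

Emit:
arm_command(
  steps=[
    [225, -199, -95, -40, 1],
    [450, -398, -95, -84, 1],
    [450, -398, -95, -84, 1],
    [450, -398, -95, -84, 1],
    [450, -398, -95, -84, 1],
    [450, -398, -95, -84, 1],
    [450, -398, -95, -84, 1],
    [450, -398, -95, -84, 1],
    [450, -398, -95, -84, 1],
    [450, -398, -95, -84, 1],
    [450, -398, -95, -84, 1],
    [450, -398, -95, -84, 1],
  ],
)

```text
clock: 1.3
eef_pos: [0.4946, -0.1361, 0.2994]
tcp_rot: [-3.141, 0.0, 1.721]
ft_force: [1.1, -1.3, 1.3]
gripper_width: 0.0943
finger_force: 0.0
```

Emit:
arm_command(
  steps=[
    [0, 0, 0, 0, 1],
    [0, 0, 0, 0, 1],
    [0, 0, 0, 0, 1],
  ],
)

```text
clock: 1.6
eef_pos: [0.4932, -0.139, 0.2987]
tcp_rot: [-3.14, 0.0, 1.719]
ft_force: [-0.8, 0.2, -0.7]
gripper_width: 0.0937
finger_force: 0.0
```

```bash
python3 -c "
from h import *
go(.499,-.13,.30,98.4)
im,c=snap('wrist','pics/w1.png');print(np.round(c['cam_to_world'],3).tolist(),c['fx'])"
```

```text
now [ 0.4932 -0.139   0.2987] 98.5 rows: dx 8.1 dy 7.1 dz -1.3 spin 0.1
[[0.989, 0.144, 0.033, 0.484], [0.147, -0.961, -0.235, -0.072], [-0.002, 0.237, -0.971, 0.479], [0.0, 0.0, 0.0, 1.0]] 381.1753639812256
```

View pics/w1.png

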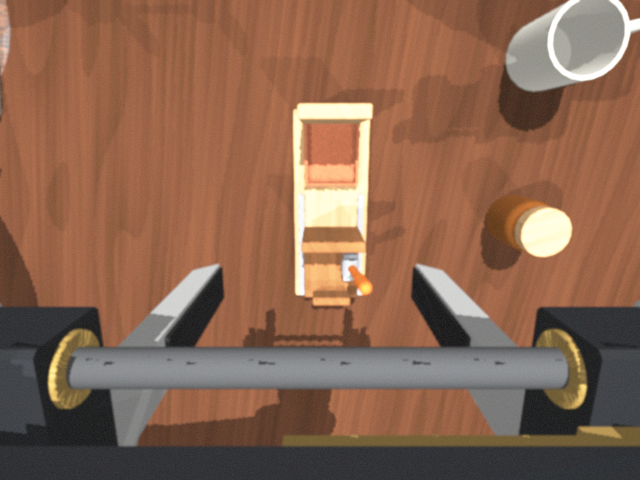

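The wrist view shows the rack from (294,103) to (372,305). The saucer is at x 305–358, y 122–187, the stop plate at row 240 and the lever tip at (365,287).

```bash
python3 - <<'E'
from h import *
im,T,k=load('pics/w1.npz'); h=cv2.cvtColor(im,cv2.COLOR_RGB2HSV)
c=np.array([.5086,-.147]);a=np.radians(8.4);ex=np.array([np.cos(a),np.sin(a)]);ey=np.array([-np.sin(a),np.cos(a)])
loc=lambda u,v,z:np.round(1e3*np.array([(plane(T,k,u,v,z)[:2]-c)@ex,(plane(T,k,u,v,z)[:2]-c)@ey]),1)
m=cv2.inRange(h,(0,110,60),(14,255,235)); 
for v in(140,150,160,175,182): 
    x=np.where(m[v,296:368])[0]+296; print(v,x.min(),x.max(),'in@15/lip@25',loc(x.min()-.5,v,.015),loc(x.max()+.5,v,.015),loc(x.min()-.5,v,.025),loc(x.max()+.5,v,.025))
y=np.where(m[110:200,330])[0]+110; print('col330',y.min(),y.max(),'lip outer top',loc(330,y.max()+.5,.025),loc(330,y.max()+.5,.012))
g=cv2.cvtColor(im,cv2.COLOR_RGB2GRAY).astype(int)
for v in(195,210,225,280):
    w=cv2.inRange(h[v:v+1],(12,0,170),(40,110,255))[0]; x=np.where(w[285:380])[0]+285; print('base',v,x.min(),x.max(),loc(x.min()-.5,v,.012),loc(x.max()+.5,v,.012))
for u in(310,330,350): print('col',u,[tuple(h[v,u]) for v in range(98,124,2)] if u==330 else '')
print('cheek top far/near',loc(335,104,.106),loc(335,119,.106),'cheek x',loc(298,112,.106),loc(372,112,.106))
print('tab',loc(313,302,.064),loc(350,302,.064),'plate top',loc(303,232,.104),loc(366,232,.104),'tip',loc(365,287,.119))
E
```

```text
140 303 358 in@15/lip@25 [-31.7  79. ] [34.4 79.1] [-31.3  79. ] [33.3 79.1]
150 304 357 in@15/lip@25 [-30.6  67.5] [33.5 67.6] [-30.3  67.7] [32.5 67.8]
160 303 355 in@15/lip@25 [-31.9  55.8] [31.4 55.9] [-31.5  56.3] [30.5 56.4]Traceback (most recent call last):
  File "<stdin>", line 7, in <module>
    return umr_minimum(a, axis, None, out, keepdims, initial, where)
ValueError: zero-size array to reduction operation minimum which has no identity
```

```bash
python3 - <<'E'
from h import *
im,T,k=load('pics/w1.npz'); h=cv2.cvtColor(im,cv2.COLOR_RGB2HSV)
c=np.array([.5086,-.147]);a=np.radians(8.4);ex=np.array([np.cos(a),np.sin(a)]);ey=np.array([-np.sin(a),np.cos(a)])
loc=lambda u,v,z:np.round(1e3*np.array([(plane(T,k,u,v,z)[:2]-c)@ex,(plane(T,k,u,v,z)[:2]-c)@ey]),1)
print('col330',[(v,h[v,330].tolist()) for v in list(range(98,124,2))+list(range(176,196,2))])
print('lip outer top',loc(330,189,.025))
g=cv2.cvtColor(im,cv2.COLOR_RGB2GRAY).astype(int)
for v in(195,210,225):
    d=np.abs(np.diff(g[v,280:385])); L=280+d[:30].argmax(); R=280+60+d[60:].argmax(); print('base',v,L,R,loc(L+.5,v,.012),loc(R+.5,v,.012))
print('cheek top far/near',loc(335,104,.106),loc(335,119,.106),'cheek x',loc(298,112,.106),loc(372,112,.106))
print('tab',loc(313,302,.064),loc(350,302,.064),'plate top',loc(303,232,.104),loc(366,232,.104),'tip',loc(365,287,.119))
go(.548,.332,.2,90.5)
E
```

```text
col330 [(98, [11, 134, 137]), (100, [10, 140, 135]), (102, [13, 128, 174]), (104, [27, 62, 255]), (106, [29, 30, 255]), (108, [29, 30, 255]), (110, [29, 31, 255]), (112, [28, 35, 255]), (114, [28, 34, 255]), (116, [28, 35, 255]), (118, [21, 87, 253]), (120, [16, 106, 163]), (122, [15, 114, 157]), (176, [14, 120, 254]), (178, [12, 124, 253]), (180, [10, 136, 246]), (182, [9, 146, 231]), (184, [13, 122, 255]), (186, [13, 119, 245]), (188, [18, 100, 231]), (190, [24, 74, 254]), (192, [29, 40, 255]), (194, [28, 42, 255])]
lip outer top [ 1.  22.4]
base 195 293 367 [-43.4  13.3] [47.5 13.5]
base 210 293 366 [-43.7  -5.3] [46.9 -5.2]
base 225 293 366 [-43.9 -24.4] [ 47.5 -24.2]
cheek top far/near [  2.3 111.3] [ 2.4 97.9] cheek x [-32.2 104.1] [ 36.9 104.2]
tab [ -18.9 -105.2] [  24.4 -105.1] plate top [-28.4 -11.4] [ 35.2 -11.3] tip [ 34.  -64.6]
now [ 0.4931 -0.1394  0.2987] 98.4 rows: dx 458.2 dy 123.5 dz 98.7 spin 7.9
```

Emit:
arm_command(
  steps=[
    [230, 62, 60, 4, 1],
    [458, 123, 99, 8, 1],
    [458, 123, 99, 8, 1],
    [458, 123, 99, 8, 1],
    [458, 123, 99, 8, 1],
    [458, 123, 99, 8, 1],
    [458, 123, 99, 8, 1],
    [458, 123, 99, 8, 1],
    [458, 123, 99, 8, 1],
    [458, 123, 99, 8, 1],
    [458, 123, 99, 8, 1],
    [458, 123, 99, 8, 1],
  ],
)

```text
clock: 2.85
eef_pos: [0.5475, 0.3319, 0.1994]
tcp_rot: [-3.14, 0.002, 1.58]
ft_force: [-0.1, -0.3, 1.1]
gripper_width: 0.0942
finger_force: 0.0
```

Emit:
arm_command(
  steps=[
    [0, 0, 0, 0, 1],
    [0, 0, 0, 0, 1],
    [0, 0, 0, 0, 1],
  ],
)

```text
clock: 3.15
eef_pos: [0.5481, 0.3318, 0.2007]
tcp_rot: [3.141, 0.0, 1.579]
ft_force: [-0.2, 0.3, 0.1]
gripper_width: 0.0939
finger_force: 0.0
```

```bash
python3 -c "
from h import *
go(.548,.332,.036,90.5)
im,c=snap('wrist','pics/w2.png');T=c['cam_to_world'];k=[c['fx'],c['fy'],c['cx'],c['cy']]
for p in [(.578,.356,.088),(.518,.356,.088),(.518,.308,.088),(.578,.308,.088)]: print(np.round(proj(T,k,p)))"
```

```text
now [0.5481 0.3318 0.2007] 90.5 rows: dx 0.2 dy -0.1 dz 164.7 spin -0.0
[356. 199.]
[278. 199.]
[279. 258.]
[354. 259.]
```

View pics/w2.png

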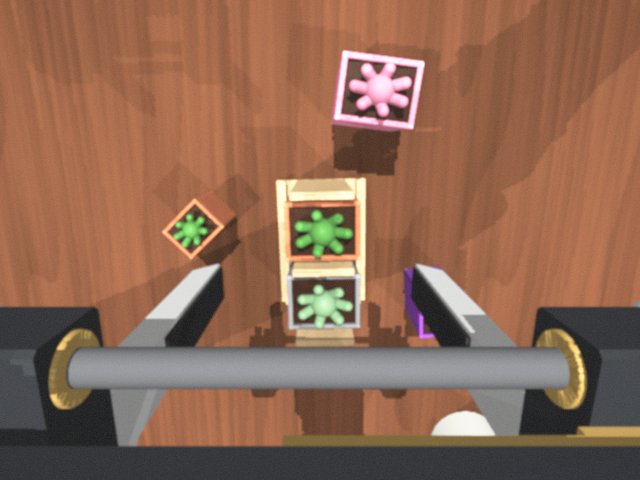

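The wrist view shows the terracotta planter's rim at (286–360, 202–262), with grey below it at (324,302). Its centre is about 4 mm to +x and 2 mm to -y of my estimate, so I shift slightly and descend.

Emit:
arm_command(
  steps=[
    [-2, 3, 40, 0, 1],
    [-2, 3, 80, 0, 1],
    [-2, 3, 110, 0, 1],
    [-2, 3, 140, 0, 1],
    [-2, 3, 155, 0, 1],
    [-2, 3, 163, 0, 1],
    [-2, 3, 163, 0, 1],
    [-2, 3, 163, 0, 0.4],
    [-2, 3, 163, 0, 0],
    [-2, 3, 163, 0, -1],
    [-2, 3, 163, 0, -1],
    [-2, 3, 163, 0, -1],
  ],
)

```text
clock: 4.4
eef_pos: [0.5512, 0.3317, 0.0379]
tcp_rot: [3.14, -0.001, 1.581]
ft_force: [1.4, 0.2, 2.1]
gripper_width: 0.0599
finger_force: 29.9
```

Emit:
arm_command(
  steps=[
    [0, 0, 0, 0, -1],
    [0, 0, 0, 0, -1],
    [0, 0, 0, 0, -1],
    [0, 0, 0, 0, -1],
    [0, 0, 0, 0, -1],
  ],
)

```text
clock: 4.9
eef_pos: [0.5512, 0.3318, 0.0379]
tcp_rot: [3.14, -0.001, 1.581]
ft_force: [1.9, -0.5, 5.7]
gripper_width: 0.0603
finger_force: 29.9
```

Emit:
arm_command(
  steps=[
    [0, 0, -15, 0, -1],
    [0, 0, -45, 0, -1],
    [0, 0, -85, 0, -1],
    [0, 0, -125, 0, -1],
    [0, 0, -135, 0, -1],
    [-30, -8, -135, 0, -1],
    [-70, -18, -135, 0, -1],
    [-110, -28, -135, 0, -1],
    [-150, -38, -135, 0, -1],
    [-190, -48, -135, 0, -1],
    [-212, -51, -120, 0, -1],
    [-212, -51, -100, 0, -1],
  ],
)

```text
clock: 6.1
eef_pos: [0.5001, 0.1136, 0.1364]
tcp_rot: [-3.139, 0.004, 1.575]
ft_force: [-0.1, 0.6, -3.4]
gripper_width: 0.0598
finger_force: 29.9
```

```bash
python3 -c "
from h import *
s=monitor.observe();print(s['ft_force'],s['gripper_width'],s['finger_force']);go(.5,.12,.033,90)
im,c=snap('side','pics/s2.png');T=c['cam_to_world'];k=[c['fx'],c['fy'],c['cx'],c['cy']]
u,v=map(int,proj(T,k,(.5,.12,.1)));print(u,v)
cv2.imwrite('pics/s2c.png',cv2.resize(im[v-90:v+110,u-130:u+130,::-1],None,fx=3,fy=3)[:600,:780])"
```

```text
[-0.13708757  0.57871916 -3.35327889] 0.059849993325398185 29.909292720258236
now [0.5001 0.1136 0.1364] 90.3 rows: dx 6.4 dy -0.1 dz 103.4 spin 0.3
362 255
```

View pics/s2c.png

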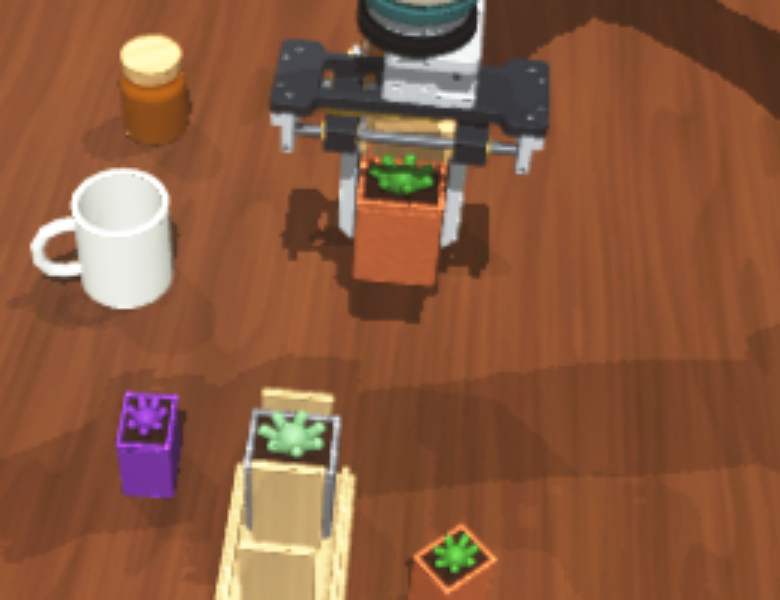

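The side crop shows the planter held level by its end faces, with the grey planter, mug and jar undisturbed. I now lower it to the counter.

Emit:
arm_command(
  steps=[
    [6, 0, 30, 0, -1],
    [6, 0, 60, 0, -1],
    [6, 0, 85, 0, -1],
    [6, 0, 97, 0, -1],
    [6, 0, 103, 0, -1],
    [6, 0, 105, 0, -1],
    [6, 0, 106, 0, -1],
    [6, 0, 106, 0, -1],
  ],
)

```text
clock: 6.95
eef_pos: [0.5021, 0.1253, 0.032]
tcp_rot: [3.14, -0.0, 1.581]
ft_force: [-0.3, -0.5, -2.8]
gripper_width: 0.0599
finger_force: 29.9
```

Emit:
arm_command(
  steps=[
    [0, 0, 1, 0, -1],
    [0, 0, 1.5, 0, -1],
    [0, 0, 2, 0, -1],
    [0, 0, 2, 0, -1],
  ],
)

```text
clock: 7.35
eef_pos: [0.5018, 0.125, 0.0298]
tcp_rot: [3.141, 0.0, 1.581]
ft_force: [-0.7, -1.1, 4.5]
gripper_width: 0.0602
finger_force: 29.9
```

Emit:
arm_command(
  steps=[
    [0, 0, 0, 0, -0.2],
    [0, 0, 0, 0, 0.3],
    [0, 0, 0, 0, 1],
    [0, 0, 0, 0, 1],
    [0, 0, 0, 0, 1],
    [0, 0, -20, 0, 1],
    [0, 0, -60, 0, 1],
    [0, 0, -100, 0, 1],
    [0, 0, -125, 0, 1],
    [0, 0, -125, -45, 1],
    [0, 0, -125, -90, 1],
    [0, 0, -125, -90, 1],
  ],
)

```text
clock: 8.55
eef_pos: [0.5016, 0.125, 0.1546]
tcp_rot: [3.141, 0.001, 2.037]
ft_force: [0.2, 0.4, -0.4]
gripper_width: 0.0942
finger_force: 0.0
```

Emit:
arm_command(
  steps=[
    [0, 0, 0, -66, 1],
    [0, 0, 0, -66, 1],
    [0, 0, 0, -66, 1],
    [0, 0, 0, -66, 1],
    [0, 0, 0, -66, 1],
    [0, 0, 0, -66, 1],
    [0, 0, 0, -66, 1],
    [0, 0, 0, -66, 1],
    [0, 0, 0, -66, 1],
    [0, 0, 0, -66, 1],
  ],
)

```text
clock: 9.55
eef_pos: [0.5014, 0.1249, 0.1541]
tcp_rot: [3.141, -0.0, -3.103]
ft_force: [-1.0, -0.4, 0.2]
gripper_width: 0.0944
finger_force: 0.0
```

```bash
python3 -c "
from h import *
go(.5018,.125,.035,180.5)
im,c=snap('wrist','pics/w3.png');T=c['cam_to_world'];k=[c['fx'],c['fy'],c['cx'],c['cy']]
h=cv2.cvtColor(im,cv2.COLOR_RGB2HSV)
m=cv2.inRange(h,(3,170,120),(16,255,255)); n,l,st,ce=cv2.connectedComponentsWithStats(m)
for i in range(1,n):
    if st[i,4]>80: print(st[i].tolist(), plane(T,k,*ce[i],.08))
for p in [(.532,.149,.08),(.472,.149,.08),(.472,.101,.08),(.532,.101,.08)]: print(np.round(proj(T,k,p)))"
```

```text
now [0.5014 0.1249 0.1541] -177.8 rows: dx -0.4 dy 0.1 dz 119.1 spin 1.7
[350. 286.]
[356. 202.]
[284. 199.]
[283. 283.]
```

View pics/w3.png

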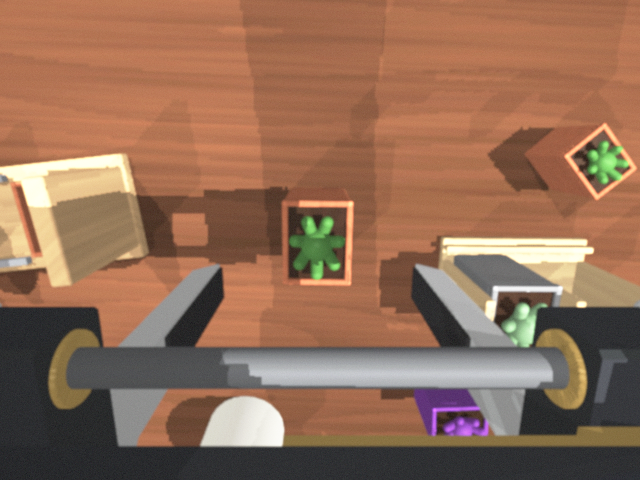

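The planter stands upright where I expected, with its rim at (282–354, 201–286). I regrip it by the 48 mm faces.

Emit:
arm_command(
  steps=[
    [0, 0, 40, 1.7, 1],
    [0, 0, 80, 1.7, 1],
    [0, 0, 105, 1.7, 1],
    [0, 0, 115, 1.7, 1],
    [0, 0, 119, 1.7, 1],
    [0, 0, 119, 1.7, 1],
    [0, 0, 119, 1.7, 0.3],
    [0, 0, 119, 1.7, 0],
    [0, 0, 119, 1.7, -1],
    [0, 0, 119, 1.7, -1],
    [0, 0, 119, 1.7, -1],
    [0, 0, 119, 1.7, -1],
  ],
)

```text
clock: 10.8
eef_pos: [0.5015, 0.125, 0.0353]
tcp_rot: [-3.142, 0.0, -3.13]
ft_force: [0.4, 0.6, -0.0]
gripper_width: 0.0496
finger_force: 0.0
```

Emit:
arm_command(
  steps=[
    [0, 0, 0, 0, -1],
    [0, 0, 0, 0, -1],
    [0, 0, -10, 0, -1],
    [0, 0, -40, 0, -1],
    [0, 0, -80, 0, -1],
    [0, 0, -120, 0, -1],
    [0, 0, -160, 0, -1],
    [0, 0, -165, 0, -1],
    [0, 0, -165, 0, -1],
  ],
)

```text
clock: 11.7
eef_pos: [0.5017, 0.1248, 0.2009]
tcp_rot: [-3.141, 0.002, -3.13]
ft_force: [0.3, -0.2, -3.4]
gripper_width: 0.0475
finger_force: 29.9
```

```bash
python3 -c "
from h import *
go(.5001,-.0826,.19,98.4)"
```

```text
now [0.5017 0.1248 0.2009] -179.3 rows: dx 3.9 dy -207.4 dz 10.9 spin 82.3
```

Emit:
arm_command(
  steps=[
    [0, -20, 0, 8, -1],
    [1, -45, 0, 16, -1],
    [2, -75, 0, 24, -1],
    [3, -105, 0, 32, -1],
    [4, -135, 0, 40, -1],
    [4, -165, 0, 48, -1],
    [4, -190, 0, 56, -1],
    [4, -207, 0, 64, -1],
    [4, -207, 0, 72, -1],
    [4, -207, 0, 82.3, -1],
    [4, -207, 0, 82.3, -1],
    [4, -207, 0, 82.3, -1],
  ],
)

```text
clock: 12.9
eef_pos: [0.4988, -0.0818, 0.1989]
tcp_rot: [-3.139, -0.001, 1.72]
ft_force: [0.4, -0.4, -2.9]
gripper_width: 0.0477
finger_force: 29.9
```

Emit:
arm_command(
  steps=[
    [0, 0, 0, 0, -1],
    [0, 0, 0, 0, -1],
  ],
)

```text
clock: 13.1
eef_pos: [0.4997, -0.0818, 0.1998]
tcp_rot: [-3.141, -0.0, 1.719]
ft_force: [0.0, 1.0, -2.6]
gripper_width: 0.0476
finger_force: 29.9
```

```bash
python3 -c "
from h import *
go(.5001,-.0826,.052,98.4)
im,c=snap('side','pics/s3.png');im2,c2=snap('wrist','pics/w4.png');im3,_=snap('top','pics/t3.png')
o=np.zeros((480,800,3),np.uint8);a=cv2.resize(im[120:260,300:430],None,fx=3,fy=3);o[:a.shape[0],:390]=a
b=cv2.resize(im2[60:310,190:460],None,fx=1.5,fy=1.5);o[:b.shape[0],392:392+b.shape[1]]=b
cv2.imwrite('pics/c3.png',o[:,:,::-1])"
```

```text
now [ 0.4997 -0.0818  0.1998] 98.5 rows: dx -0.8 dy 0.3 dz 147.8 spin 0.1
```

View pics/c3.png

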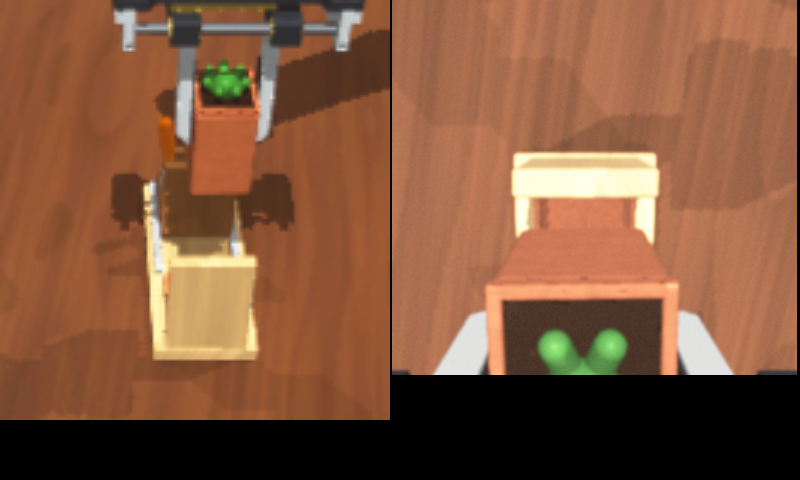

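The planter is lined up over the saucer. In the wrist view the saucer centre sits about 1.5 mm to +x of it, so I correct that and lower in stages.

Emit:
arm_command(
  steps=[
    [-1, 1.5, 0, 0, -1],
    [-1, 1.5, 30, 0, -1],
    [-1, 1.5, 60, 0, -1],
    [-1, 1.5, 90, 0, -1],
    [-1, 1.5, 110, 0, -1],
    [-1, 1.5, 125, 0, -1],
    [-1, 1.5, 133, 0, -1],
    [-1, 1.5, 138, 0, -1],
    [-1, 1.5, 142, 0, -1],
    [-1, 1.5, 142, 0, -1],
  ],
)

```text
clock: 14.25
eef_pos: [0.5018, -0.0828, 0.0583]
tcp_rot: [3.141, 0.0, 1.717]
ft_force: [0.5, 0.4, -2.6]
gripper_width: 0.0478
finger_force: 29.9
```

Emit:
arm_command(
  steps=[
    [0, 0, 1.5, 0, -1],
    [0, 0, 3, 0, -1],
    [0, 0, 4.5, 0, -1],
    [0, 0, 6, 0, -1],
    [0, 0, 7, 0, -1],
    [0, 0, 7, 0, -1],
  ],
)

```text
clock: 14.85
eef_pos: [0.5015, -0.0828, 0.0511]
tcp_rot: [-3.141, -0.0, 1.717]
ft_force: [0.9, -0.4, -4.3]
gripper_width: 0.0482
finger_force: 29.9
```

Emit:
arm_command(
  steps=[
    [0, 0, 0.5, 0, -1],
    [0, 0, 1, 0, -1],
    [0, 0, 1.5, 0, -1],
    [0, 0, 1.5, 0, -1],
  ],
)

```text
clock: 15.25
eef_pos: [0.5016, -0.0828, 0.0503]
tcp_rot: [3.141, 0.0, 1.717]
ft_force: [-0.9, 1.0, 4.0]
gripper_width: 0.0478
finger_force: 29.9
```

Contact at the right height: TCP 0.050, so the planter's underside is at about 0.015. I release, rise and go behind the tab with the fingers shut.

Emit:
arm_command(
  steps=[
    [0, 0, 0, 0, -0.2],
    [0, 0, 0, 0, 0.3],
    [0, 0, 0, 0, 1],
    [0, 0, 0, 0, 1],
    [0, 0, 0, 0, 1],
    [0, 0, -20, 0, 1],
    [0, 0, -60, 0, 1],
    [0, 0, -100, 0, 1],
    [0, 0, -140, 0, 1],
    [0, 0, -150, 0, 1],
    [0, 0, -150, 0, 0],
    [0, 0, -150, 0, -1],
  ],
)

```text
clock: 16.45
eef_pos: [0.5007, -0.083, 0.1986]
tcp_rot: [-3.14, -0.0, 1.717]
ft_force: [-0.3, 0.1, 0.1]
gripper_width: 0.0813
finger_force: 0.0
```

Emit:
arm_command(
  steps=[
    [-40, 0, 0, 0, -1],
    [-80, 0, 0, 0, -1],
    [-120, 0, 0, 0, -1],
    [-160, 0, 0, 0, -1],
    [-190, 0, 0, 0, -1],
    [-200, 0, 0, 0, -1],
    [-200, 0, 0, 0, -1],
    [-200, 0, 0, 0, -1],
    [-200, 0, 0, 0, -1],
  ],
)

```text
clock: 17.35
eef_pos: [0.5308, -0.278, 0.1996]
tcp_rot: [-3.141, -0.001, 1.72]
ft_force: [-0.1, 0.9, -0.9]
gripper_width: 0.0094
finger_force: 0.0
```

```bash
python3 - <<'E'
from h import *
s=monitor.observe();print(s['gripper_width'],s['clock']);go(.5289,-.2774,.052,98.4)
im,c=snap('wrist','pics/w5.png');a,d=snap('side','pics/s5.png')
o=np.zeros((540,800,3),np.uint8);o[:360,:480]=cv2.resize(im,(480,360))
b=cv2.resize(a[130:250,320:420],None,fx=3,fy=3);o[:360,490:790]=b
cv2.imwrite('pics/c5.png',o[:,:,::-1])
E
```

```text
0.009396743451730976 17.35
now [ 0.5308 -0.278   0.1996] 98.6 rows: dx 0.9 dy -1.8 dz 147.6 spin 0.2
```

View pics/c5.png

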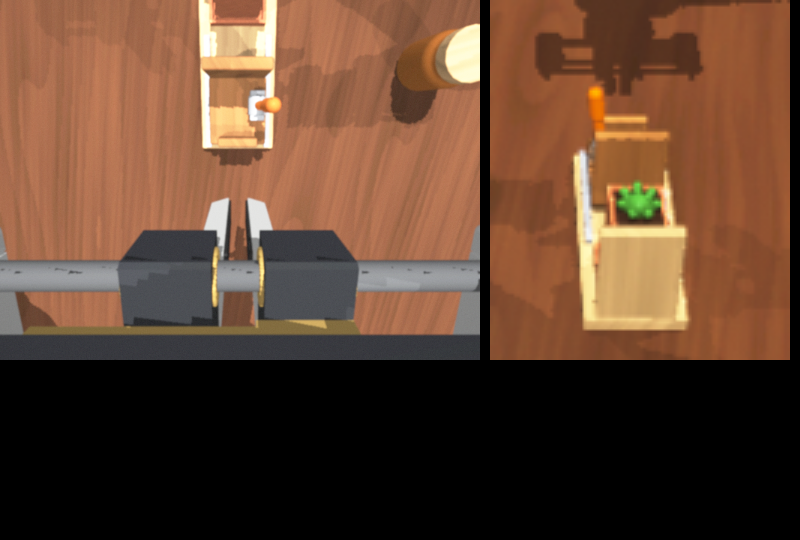

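The planter stands flat in the saucer and the fingers are behind the stop's tab. I descend and push along +x of the tool.

Emit:
arm_command(
  steps=[
    [0, -1, 40, 0, -1],
    [0, -1, 80, 0, -1],
    [0, -1, 120, 0, -1],
    [0, -1, 142, 0, -1],
    [0, -1, 148, 0, -1],
    [0, -1, 148, 0, -1],
    [8, -1, 148, 0, -1],
    [16, -1, 148, 0, -1],
    [26, -1, 148, 0, -1],
    [36, -1, 148, 0, -1],
    [36, -1, 148, 0, -1],
  ],
)

```text
clock: 18.55
eef_pos: [0.5248, -0.2429, 0.0525]
tcp_rot: [3.141, -0.001, 1.72]
ft_force: [0.5, -0.2, 0.0]
gripper_width: 0.0005
finger_force: 0.0
```

Emit:
arm_command(
  steps=[
    [8, 0, 0, 0, -1],
    [16, 0, 0, 0, -1],
    [24, 0, 0, 0, -1],
  ],
)

```text
clock: 18.85
eef_pos: [0.521, -0.2212, 0.0518]
tcp_rot: [3.141, 0.0, 1.717]
ft_force: [0.7, -2.6, 0.7]
gripper_width: 0.0005
finger_force: 1.2
```

```bash
python3 - <<'E'
from h import *
s=monitor.observe();print(s['eef_pos'],s['ft_force'])
a,d=snap('side','pics/s6.png');t,_=snap('top','pics/t6.png')
o=np.zeros((480,800,3),np.uint8);b=cv2.resize(a[120:250,310:430],None,fx=3.5,fy=3.5);o[:b.shape[0],:b.shape[1]]=b
b=cv2.resize(t[230:310,355:475],None,fx=3,fy=3);o[:240,430:790]=b
cv2.imwrite('pics/c6.png',o[:,:,::-1])
E
```

```text
[ 0.52097587 -0.22115788  0.05180232] [ 0.73030243 -2.64628978  0.72356896]
```

View pics/c6.png

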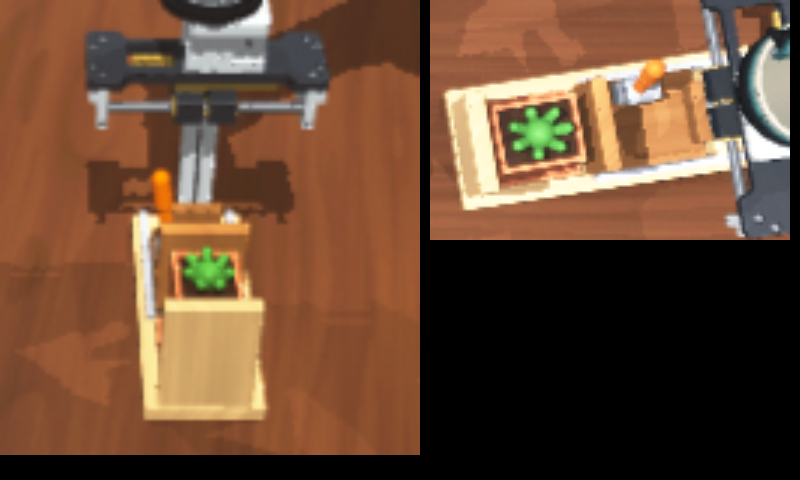

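The push works (2.6 N, stop moving, planter upright). I continue until the force rises.

Emit:
arm_command(
  steps=[
    [3, 0, 0, 0, -1],
    [6, 0, 0, 0, -1],
    [9, 0, 0, 0, -1],
    [12, 0, 0, 0, -1],
  ],
)

```text
clock: 19.35
eef_pos: [0.5189, -0.2097, 0.0515]
tcp_rot: [-3.141, 0.0, 1.717]
ft_force: [-0.1, -1.4, -0.6]
gripper_width: 0.0005
finger_force: 1.1
```

Emit:
arm_command(
  steps=[
    [2, 0, 0, 0, -1],
    [4, 0, 0, 0, -1],
  ],
)

```text
clock: 19.55
eef_pos: [0.5184, -0.2062, 0.0515]
tcp_rot: [-3.141, 0.001, 1.717]
ft_force: [0.0, -4.0, -2.4]
gripper_width: 0.0007
finger_force: 2.0
```

Emit:
arm_command(
  steps=[
    [1.5, 0, 0, 0, -1],
    [3, 0, 0, 0, -1],
  ],
)

```text
clock: 19.75
eef_pos: [0.5182, -0.2048, 0.0516]
tcp_rot: [-3.141, 0.003, 1.716]
ft_force: [1.5, -10.0, -5.4]
gripper_width: 0.0004
finger_force: 4.8
```

Emit:
arm_command(
  steps=[
    [1, 0, 0, 0, -1],
    [2, 0, 0, 0, -1],
    [2, 0, 0, 0, -1],
    [2, 0, 0, 0, -1],
  ],
)

```text
clock: 20.15
eef_pos: [0.5182, -0.2048, 0.0516]
tcp_rot: [3.141, 0.005, 1.715]
ft_force: [2.9, -10.9, -5.7]
gripper_width: 0.0004
finger_force: 5.4
```

```bash
python3 - <<'E'
from h import *
t,d=snap('top','pics/t7.png');T=d['cam_to_world'];k=[d['fx'],d['fy'],d['cx'],d['cy']]
h=cv2.cvtColor(t,cv2.COLOR_RGB2HSV)
# gap check along rack mid-line in the top picture: colours on line x=+0.026 local at z=.1
c=np.array([.5086,-.147]);a=np.radians(8.4);ex=np.array([np.cos(a),np.sin(a)]);ey=np.array([-np.sin(a),np.cos(a)])
for y in np.arange(.115,.02,-.0025):
    p=c+ex*0.020+ey*y; u,v=proj(T,k,(*p,.1)); print(round(y,4),h[round(v),round(u)].tolist(),end='; ')
o=cv2.inRange(h,(5,190,200),(18,255,255));n,l,st,ce=cv2.connectedComponentsWithStats(o)
print([ (st[i,4],np.round(ce[i],1),plane(T,k,*ce[i],.11)) for i in range(1,n) if st[i,4]>5 and 350<ce[i][0]<480])
s,e=snap('side','pics/s7.png');S=e['cam_to_world'];ks=[e['fx'],e['fy'],e['cx'],e['cy']]
hs=cv2.cvtColor(s,cv2.COLOR_RGB2HSV);o=cv2.inRange(hs,(5,220,200),(18,255,255))[140:230,330:400];q=np.argwhere(o)
print('side lever rows',q.min(0)+[140,330],q.max(0)+[140,330],len(q))
E
```

```text
0.115 [17, 104, 221]; 0.1125 [19, 97, 234]; 0.11 [26, 43, 255]; 0.1075 [26, 42, 255]; 0.105 [26, 47, 255]; 0.1025 [26, 51, 254]; 0.1 [24, 62, 253]; 0.0975 [8, 156, 154]; 0.095 [13, 128, 252]; 0.0925 [10, 142, 239]; 0.09 [8, 144, 163]; 0.0875 [8, 139, 136]; 0.085 [9, 138, 118]; 0.0825 [21, 94, 255]; 0.08 [12, 134, 250]; 0.0775 [9, 152, 196]; 0.075 [11, 141, 137]; 0.0725 [19, 124, 117]; 0.07 [10, 122, 92]; 0.0675 [19, 100, 255]; 0.065 [10, 141, 242]; 0.0625 [9, 152, 179]; 0.06 [8, 145, 134]; 0.0575 [9, 138, 120]; 0.055 [17, 109, 255]; 0.0525 [17, 109, 255]; 0.05 [10, 147, 233]; 0.0475 [8, 148, 155]; 0.045 [8, 157, 184]; 0.0425 [14, 124, 253]; 0.04 [13, 150, 218]; 0.0375 [19, 121, 253]; 0.035 [20, 122, 253]; 0.0325 [19, 123, 252]; 0.03 [18, 128, 251]; 0.0275 [12, 134, 99]; 0.025 [13, 48, 100]; 0.0225 [109, 27, 130]; [(np.int32(11), array([396.5, 172.9]), array([ 0.71037924, -0.0959865 ,  0.11      ])), (np.int32(33), array([420.1, 256.8]), array([ 0.53323656, -0.14129387,  0.11      ]))]
side lever rows [172 354] [186 358] 47
```

The stop is hard against the planter: 2 mm more command gave no motion, and the measured gap is about 60 mm. I back off, rise and move to the +x side of the lever.

Emit:
arm_command(
  steps=[
    [-8, 0, 0, 0, -1],
    [-16, 0, 0, 0, -1],
    [-16, 0, -40, 0, -1],
    [-16, 0, -90, 0, -1],
    [-16, 0, -130, 0, -1],
    [-16, 10, -140, 0, -1],
    [-10, 50, -140, 0, -1],
    [20, 68, -140, 0, -1],
    [53, 68, -140, 0, -1],
    [53, 68, -140, 0, -1],
    [53, 68, -140, 0, -1],
    [53, 68, -140, 0, -1],
  ],
)

```text
clock: 21.45
eef_pos: [0.5772, -0.1393, 0.1916]
tcp_rot: [-3.141, 0.0, 1.716]
ft_force: [-0.1, -0.7, -0.4]
gripper_width: 0.0004
finger_force: 0.0
```

```bash
python3 - <<'E'
from h import *
c=np.array([.5086,-.147]);a=np.radians(8.4);ex=np.array([np.cos(a),np.sin(a)]);ey=np.array([-np.sin(a),np.cos(a)])
s=monitor.observe();p=s['eef_pos'];print(s['clock'],p,'local',(p[:2]-c)@ex,(p[:2]-c)@ey)
def orange(n,r):
    im,d=snap(n,f'pics/{n}8.png');h=cv2.cvtColor(im,cv2.COLOR_RGB2HSV);x0,y0,x1,y1=r
    q=np.argwhere(cv2.inRange(h[y0:y1,x0:x1],(5,190,200),(18,255,255)))[:,::-1]+[x0,y0]
    return q,d['cam_to_world'],[d['fx'],d['fy'],d['cx'],d['cy']]
q,S,ks=orange('side',(335,140,400,230)); t,T,k=orange('top',(400,235,460,280)); w,W,kw=orange('wrist',(100,100,560,400))
print(len(q),len(t),len(w),q.min(0),q.max(0),t.min(0),t.max(0),w.min(0) if len(w) else 0,w.max(0) if len(w) else 0)
def tri(a,b):
    (o1,e1),(o2,e2)=a,b;x=np.linalg.lstsq(np.c_[e1,-e2],o2-o1,rcond=None)[0];m=(o1+e1*x[0]+o2+e2*x[1])/2
    print('grip centroid local',(m[:2]-c)@ex,(m[:2]-c)@ey,m[2],'miss',np.linalg.norm(o1+e1*x[0]-o2-e2*x[1]))
A,B,Cc=ray(S,ks,*q.mean(0)),ray(T,k,*t.mean(0)) if len(t) else None,ray(W,kw,*w.mean(0)) if len(w) else None
for x,y in((A,B),(A,Cc)): 
    if x and y: tri(x,y)
E
```

```text
21.45 [ 0.57723379 -0.13931302  0.19164977] local 0.06902044552629395 -0.002421716194474318
59 29 28 [354 172] [359 187] [417 253] [424 260] [260 211] [496 239]
grip centroid local 0.027500462975341287 0.0017573882243664969 0.10526222352174563 miss 0.005117345235507111
grip centroid local 0.03757858751582708 0.0036695147711237274 0.10680049631098637 miss 0.014709092813882213
```

The lever grip is at local (28, 0, 105 mm), still free as expected. I descend beside it and sweep it over in an arc.

Emit:
arm_command(
  steps=[
    [1, 0, 40, 0, -1],
    [1, 0, 80, 0, -1],
    [1, 0, 100, 0, -1],
    [1, 0, 100, 0, -1],
    [1, -10, 100, 0, -1],
    [1, -20, 100, 0, -1],
    [1, -30, 100, 0, -1],
    [1, -40, 100, 0, -1],
    [1, -50, 100, 0, -1],
    [1, -59, 100, 0, -1],
    [1, -69, 104, 0, -1],
    [1, -69, 104, 0, -1],
  ],
)

```text
clock: 22.8
eef_pos: [0.5064, -0.1479, 0.0871]
tcp_rot: [-3.138, -0.0, 1.716]
ft_force: [-0.1, -0.4, -0.0]
gripper_width: 0.0006
finger_force: 0.0
```

```bash
cat > m.py <<'E'
from h import *
c=np.array([.5086,-.147]);a=np.radians(8.4);ex=np.array([np.cos(a),np.sin(a)]);ey=np.array([-np.sin(a),np.cos(a)])
s=monitor.observe();p=s['eef_pos'];print(s['clock'],p,'local',(p[:2]-c)@ex,(p[:2]-c)@ey,s['ft_force'])
im,d=snap('side','pics/sm.png');h=cv2.cvtColor(im,cv2.COLOR_RGB2HSV)
q=np.argwhere(cv2.inRange(h[140:230,335:410],(5,190,180),(18,255,255)))[:,::-1]+[335,140]
S=d['cam_to_world'];k=[d['fx'],d['fy'],d['cx'],d['cy']]
if len(q):
    u=q.mean(0);o,r=ray(S,k,*u); t=((c-ey*.003-o[:2])@ey)/(r[:2]@ey); m=o+r*t
    print(len(q),q.min(0),q.max(0),'on lever plane: local x',(m[:2]-c)@ex,'z',m[2],'phi',np.arctan2(.022-(m[:2]-c)@ex,m[2]-.052)+.35)
E
python3 m.py
```

```text
22.8 [ 0.50639382 -0.14790437  0.08710509] local -0.002314621727901538 -0.0005723844705790965 [-0.11174609 -0.43576027 -0.01767164]
26 [374 179] [381 186] on lever plane: local x -0.025151639999253416 z 0.09308501520294743 phi 1.2040441540237325
```

Emit:
arm_command(
  steps=[
    [0, -8, 5, 0, -1],
    [0, -18, 13, 0, -1],
    [0, -23, 19, 0, -1],
    [0, -26, 25, 0, -1],
    [0, -28, 28, 0, -1],
    [0, -28, 28, 0, -1],
  ],
)

```text
clock: 23.45
eef_pos: [0.4806, -0.1514, 0.0592]
tcp_rot: [-3.14, -0.0, 1.717]
ft_force: [-0.0, 0.3, 0.3]
gripper_width: 0.0003
finger_force: 0.2
```

```bash
python3 m.py
```

```text
23.45 [ 0.48064448 -0.15144697  0.05924189] local -0.028305245002587773 -0.0003154404095672372 [-0.00717216  0.31284241  0.25870258]
15 [381 193] [385 197] on lever plane: local x -0.04513597578365023 z 0.049612632361418885 phi 1.9563415330251717
```

Emit:
arm_command(
  steps=[
    [0, -2, 1, 0, -1],
    [0, -2, 2, 0, -1],
    [0, -2, 3, 0, -1],
    [0, -2, 3, 0, -1],
  ],
)

```text
clock: 23.9
eef_pos: [0.4801, -0.1516, 0.0582]
tcp_rot: [3.14, 0.001, 1.717]
ft_force: [-1.6, 1.8, 14.9]
gripper_width: 0.0002
finger_force: 7.6
```

Emit:
arm_command(
  steps=[
    [0, 0, 1, 0, -1],
    [0, 0, 1.5, 0, -1],
    [0, 0, 1.5, 0, -1],
  ],
)

```text
clock: 24.2
eef_pos: [0.4801, -0.1517, 0.0576]
tcp_rot: [3.14, 0.002, 1.717]
ft_force: [-3.7, 0.7, 24.7]
gripper_width: 0.0007
finger_force: 12.8
```

Emit:
arm_command(
  steps=[
    [0, 0, -10, 0, -1],
    [0, 0, -50, 0, -1],
    [0, 0, -100, 0, -1],
    [0, 0, -150, 0, -1],
    [0, 0, -180, 0, -1],
    [-40, 0, -180, 0, -1],
    [-80, 0, -180, 0, -1],
    [-120, 0, -180, 0, -1],
    [-160, 0, -180, 0, -1],
    [-160, 0, -180, 0, -1],
    [-160, 0, -180, 0, -1],
  ],
)

```text
clock: 25.3
eef_pos: [0.5013, -0.3103, 0.2342]
tcp_rot: [-3.139, -0.002, 1.715]
ft_force: [0.6, 0.8, -0.3]
gripper_width: 0.0004
finger_force: 0.0
```

```bash
python3 m.py; python3 - <<'E'
from h import *
c=np.array([.5086,-.147]);a=np.radians(8.4);ex=np.array([np.cos(a),np.sin(a)]);ey=np.array([-np.sin(a),np.cos(a)])
t,d=snap('top','pics/t9.png');T=d['cam_to_world'];k=[d['fx'],d['fy'],d['cx'],d['cy']];h=cv2.cvtColor(t,cv2.COLOR_RGB2HSV)
P=lambda u,z:np.round([(plane(T,k,*u,z)[:2]-c)@ex,(plane(T,k,*u,z)[:2]-c)@ey],4)
q=np.argwhere(cv2.inRange(h[235:300,395:460],(5,190,180),(18,255,255)))[:,::-1]+[395,235]
print('orange',len(q),P(q.mean(0),.052))
g=np.argwhere(cv2.inRange(h[250:295,360:415],(40,100,60),(75,255,255)))[:,::-1]+[360,250]; print('leaves',len(g),P(g.mean(0),.1))
for x in(-.024,.02):
    print([(round(y,3),h[tuple(int(round(i)) for i in proj(T,k,(*(c+ex*x+ey*y),.104))[::-1])].tolist()) for y in np.arange(.046,.022,-.002)])
# movement of other things since start
t0,_,_=load('pics/top0.npz');df=cv2.absdiff(t0,t).max(2)
for n,(x0,y0,x1,y1) in dict(mug=(300,145,345,200),jar=(390,150,425,188),grey=(206,232,240,270)).items(): print(n,(df[y0:y1,x0:x1]>50).mean())
E
```

```text
25.3 [ 0.50126701 -0.3103441   0.2342088 ] local -0.031116129765168976 -0.16052057217212026 [ 0.59652245  0.84177707 -0.3404476 ]
19 [381 192] [386 197] on lever plane: local x -0.044843703057927 z 0.05183056089284299 phi 1.923331176548833
orange 20 [-0.0157  0.002 ]
leaves 228 [0.0002 0.0696]
[(np.float64(0.046), [12, 154, 149]), (np.float64(0.044), [13, 152, 159]), (np.float64(0.042), [12, 153, 177]), (np.float64(0.04), [17, 133, 247]), (np.float64(0.038), [18, 128, 251]), (np.float64(0.036), [18, 128, 251]), (np.float64(0.034), [17, 131, 249]), (np.float64(0.032), [17, 131, 250]), (np.float64(0.03), [17, 128, 249]), (np.float64(0.028), [13, 152, 195]), (np.float64(0.026), [13, 152, 184]), (np.float64(0.024), [13, 152, 180])]
[(np.float64(0.046), [9, 157, 185]), (np.float64(0.044), [14, 122, 254]), (np.float64(0.042), [10, 155, 178]), (np.float64(0.04), [14, 149, 219]), (np.float64(0.038), [19, 122, 253]), (np.float64(0.036), [20, 121, 253]), (np.float64(0.034), [19, 122, 252]), (np.float64(0.032), [18, 126, 251]), (np.float64(0.03), [16, 136, 246]), (np.float64(0.028), [12, 136, 101]), (np.float64(0.026), [11, 48, 100]), (np.float64(0.024), [108, 28, 139])]
mug 0.0
jar 0.0
grey 0.02321981424148607
```

```bash
python3 -c "
from h import *
print(ticket.job_done())"
```

```text
the job is handed in; nothing more can be done
None
```

I handed the job in at about 25 s of the 72 s allowed. By my last measurements the terracotta planter stands in the saucer with the stop snug at about a 60 mm gap and the lever fully down (about 1.92 rad), and the other objects did not move; the hand-in gave no verdict back.

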